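# Slide a round bar along a V-groove jig to its stop

### The job

Take the round aluminium bar from its wooden rest and lay it in the V-groove of the jig, on the yellow-marked half away from the stop. Then slide it along the groove until it has pushed the stop's red pin right in and bears on the brass stop behind it; press it there for a moment with a gentle force of about 10 N, never as much as 20 N, and leave it there, let go. Do not disturb the other things on the bench.

Things in the scene. Friction and masses are not known exactly. Their poses are not given: they have to be found in the camera images.
- bar_center (a point): Centre of a turned round aluminium bar, diameter 32 mm, length 110 mm, about 0.25 to 0.5 kg, two thin dark rings near its ends. The point lies on its axis half-way along; its x axis runs along the bar (both ends alike). At the start it lies level in the wooden rest with its axis 42.6 mm above the bench.
- rest: Fixed wooden rest, 80 x 70 mm, two V-shaped supports carry the bar along the rest's x axis. Origin: centre of its underside, on the bench; z up. V lips 34 mm above the bench, 14 mm either side of the axis; wood reaches 22 mm either side; the bar's upper part is free to grip.
- jig: Fixed V-groove jig, grey base 300 x 80 x 12 mm. Origin: centre of its underside, on the bench; +x runs along the groove towards the stop, z up. Groove from x = -146 mm (open end) to 130 mm, sides at 45 degrees, bottom line 20 mm, lips 34 mm up and 14 mm either side. A bar in it has its axis 42.6 mm up at y = 0 and slides with 1 to 3 N of friction, more if pressed down. Yellow stripes: x = -148 to 2 mm.
- stop: Blue bracket (20 x 60 x 66 mm) at the jig's end with the brass stop (19 mm diameter) that sticks out of it towards -x on the bar's axis. Origin: middle of the bracket's face, at bench height, at x = 130 mm on the jig; axes as the jig's. The brass is screwed in or out by hand: its flat face lies 16 to 32 mm out of the bracket, not measured, to be seen or felt. It does not give under 20 N.
- stop_pin (a joint): Travel of the red sprung pin (8 mm diameter) that stands 6 mm out of the brass face: 0 when free and out, 0.006 m when pushed in flush with the brass face, where the bar bears on the brass. It needs only 0.2 to 0.5 N, less than the bar's friction, so a bar left there stays.
- tape: Roll of masking tape, 80 mm across, 30 mm high, lying on the bench; a bystander. Origin at the centre of its underside.
- solder: Blue spool of solder wire, 66 x 86 x 40 mm, standing on the bench; a bystander. Origin at its underside.
- flux: Grey dropper bottle with a blue tip, 52 mm across, 140 mm high, upright; a bystander. Origin at the centre of its underside.

How it is judged:
On the way, in this order (a step that is already met when the one before it is completed fails the run):
1. the bar lies in the groove on the yellow half (z of bar_center in the frame of jig between 0.0406 and 0.0446 m and y of bar_center in the frame of jig between -0.003 and 0.003 m and x of bar_center in the frame of jig between -0.14 and -0.04 m and angle between the x axis of bar_center and the x axis of jig, either way round below 0.05 rad), for 0.2 s.
2. the bar bears on the stop with 4 to 20 N (contact force between bar and stop above 4 N and value of joint stop_pin above 0.0045 m), for 0.3 s.
At the end, for the whole second after the job is handed in: The bar lies at rest in the groove (within 2 mm of its seated height, 3 mm sideways, 0.05 rad of the groove's line), released, with the stop's red pin still pushed in at least 4.5 of its 6 mm (value of joint stop_pin above 0.0045 m and z of bar_center in the frame of jig between 0.0406 and 0.0446 m and y of bar_center in the frame of jig between -0.003 and 0.003 m and angle between the x axis of bar_center and the x axis of jig, either way round below 0.05 rad and linear speed of bar below 0.01 m/s and contact force between the fingers and bar below 0.1 N); the robot touches nothing.
It fails at once if the bar pressed on the stop with more than 20 N (contact force between bar and stop above 20 N).
It fails at once if masking tape moved more than 20 mm (distance of tape from where it was at the start of the episode above 0.02 m).
It fails at once if solder spool moved more than 20 mm (distance of solder from where it was at the start of the episode above 0.02 m).
It fails at once if dropper bottle moved more than 20 mm or tipped (distance of flux from where it was at the start of the episode above 0.02 m or angle between flux's own z axis and vertical above 0.3 rad).
It also fails if it takes over 72 s, if anything falls off the work surface, if the arm or the gripper's body presses on something with over 40 N, if the wrist force passes 120 N, or if a joint passes its speed limit or range.

### The arm

A 6-joint arm with a two-finger parallel gripper is mounted at the origin on a cart in front of the work surface, level with it; the furniture and walls round the work are solid. World frame = base frame: x ahead of the robot, y to its left, z up, the work surface at z = 0. Lengths are in m, angles in rad, forces in N, time in s.
With the tool pointing down it reaches from about 0.35 to 0.925 m from the base axis. Payload 6.4 kg.
Tool frame: the origin (TCP) lies on the centre line of the jaws, within the pads' length; the fingertips stand 8 mm ahead of it and the grasp point (between the pads) lies 11 mm behind it; y points along the fingers, x is the direction in which the jaws open and shut, and the axes are right-handed (so a half turn about y gives the same grasp; the last joint's range is limited). The gripper opens to 94 mm and grips with 3 to 60 N. Pads are 16 mm wide; open, the fingers measure 119 mm over their backs; the gripper's body (75 mm by 177 mm) begins 78 mm behind the grasp point.
Start: joints at [-1.354, 0.245, 1.558, -0, 1.339, -0.174], TCP at [0.248, -0.601, 0.183] pointing down, gripper open.
Joint ranges: [-3.13, 3.13], [-1.02, 2.26], [0.13, 2.54], [-0.95, 4.09], [0.21, 2.88], [-2.74, 2.74]. Speed limits (rad/s): [2.57, 2.57, 3.14, 3.14, 3.14, 3.14].

### API

Orientations are given as [roll, pitch, yaw] about the fixed x, y, z axes, in that order (R = Rz(yaw) Ry(pitch) Rx(roll)).
In Python, from station import ctrl gives the robot as it stands. The module is installed in compiled form; this text tells all that it offers.
- The arm moves only by the shell command python3 -m creep 'ROWS'. ROWS is JSON, one flat list of numbers, 7 for each row, row after row: the shift along the world's x, y, z in m, then the turn, a rotation vector about the world's x, y, z in degrees, then the opening, from -1 (shut) to 1 (fully open). In form: [x, y, z, wx, wy, wz, fingers, x, y, z, wx, wy, wz, fingers, ...]. A call has exactly 10 rows; each row is the pose to reach, as a shift and turn from the pose commanded when the call began; what a row does not reach only later rows make up. A row lasts 1/10 s, in which the tool goes at most 50 mm and 8.59 degrees, less where a joint would pass 70% of its speed; a pose out of reach is approached as far as the arm can. A call with a gripper value outside its range is refused whole. The fingers move at their own pace and stop on an object; the grip force is fixed at half the most. Time passes only in rows, so rows that repeat a pose let the fingers close, or fill a call up. It gives the time, the measured TCP pose, the force and the opening at its end, in the units of the state.
- ctrl.sense(): the state, without advancing time (a new reading comes with each control period).
- ctrl.capture(name): name is "scene" or "top" or "wrist"; returns a dict with "img" (400x640x3 uint8, red, green, blue), "camera_matrix" (3x3 intrinsics, pixels), "view" (4x4, takes a point from world to camera coordinates). Camera axes: x right, y up, looking along -z (the intrinsics and any distortion apply to the point x, -y, -z); pixel columns grow to the right and rows downward; lengths in m; the calibration is good to about 2 mm. A picture is of the moment at which its call begins. There is no depth.
- ctrl.close_job(): hands the job in, once; it reports no verdict.
Trained networks look in a picture, given as the dict that the camera call returned (one of the last four; its "shot" number tells which), for a name from the list of things; names that differ only in an ending like _2 or _b are one class to them, and where a whole thing is asked for, a point or a joint stands for the part that bears it (a point fixed in the world has none). Each returns a list of dicts, best first, with "confidence" (0 to 1); they miss things now and then, are a little off and sometimes report something else, mostly with a low value. They report only what shows in the picture. A call takes as long as a camera call.
- ctrl.spot_in(picture, thing): "location" ([row, column] in pixels, amid what is visible of it).
- ctrl.regions_of(picture, thing): "pixels" (400x640 bool, what is visible of it) and "location" ([row, column] in pixels, amid what is visible of it).
The state is a dict: "clock": time; "joint_positions": joint angles; "qvel": joint speeds; "joint_efforts": joint torques, N m; "tool_pos": TCP position; "tcp_rot": TCP orientation; "contact_force": force on the tool from outside, world axes, zero at the start; "torque": the same for the moment, N m; "width": finger opening in m.
Only numpy, scipy, OpenCV 4.12 (cv2) and the standard library are available. Lean on these libraries where they do the work, as an engineer would, in place of code of your own. Each camera call takes 0.05 s, during which the arm holds its last target.

## Working session

There is one attempt and no reset: what is moved stays moved. The work goes in short steps, Python scripts to look and compute and a shell command to move; the robot and the scene stay as the last step left them, time stands still between calls to the robot, and variables do not carry over. Pictures are saved under pics/ and viewed, and the job is handed in when it is done.

```bash
mkdir -p pics; ls; cat > h.py <<'E'
import numpy as np, cv2
from station import ctrl
def cap(n, f=None):
    p=ctrl.capture(n)
    if f: cv2.imwrite('pics/'+f, cv2.cvtColor(p['img'],cv2.COLOR_RGB2BGR))
    return p
def ray(p,row,col):
    K=np.array(p['camera_matrix']);V=np.array(p['view'])
    d=np.linalg.inv(K)@np.array([col,row,1.]); d=np.array([d[0],-d[1],-d[2]])
    R=V[:3,:3];t=V[:3,3]
    return -R.T@t, R.T@d
def at(p,row,col,z):
    o,d=ray(p,row,col); s=(z-o[2])/d[2]; return o+s*d
def proj(p,X):
    K=np.array(p['camera_matrix']);V=np.array(p['view'])
    c=V[:3,:3]@np.array(X)+V[:3,3]; u=K@np.array([c[0],-c[1],-c[2]]); return u[1]/u[2],u[0]/u[2]
E
python3 - <<'E'
from h import *
s=ctrl.sense(); print({k:np.round(v,4) for k,v in s.items()})
for n in ['scene','top','wrist']:
    p=cap(n,n+'0.png'); print(n,[k for k in p if k!='img'],np.round(p['camera_matrix'],1).tolist(),np.round(p['view'],3).tolist())
E
```

```text
pics
{'clock': np.float64(0.0), 'joint_positions': array([-1.3541,  0.2458,  1.559 , -0.    ,  1.3387, -0.1741]), 'qvel': array([-0.0013, -0.0008, -0.0008,  0.001 , -0.0012, -0.0006]), 'joint_efforts': array([-1.40000e-03, -4.15832e+01, -3.14604e+01,  6.84000e-02,
        3.33000e-02, -2.00000e-04]), 'tool_pos': array([ 0.2475, -0.6003,  0.1821]), 'tcp_rot': array([-1.5705,  0.0019, -1.18  ]), 'contact_force': array([ 0.3096,  0.183 , -0.2963]), 'torque': array([-0.0306, -0.0075,  0.0198]), 'width': np.float64(0.0938)}
scene ['camera_matrix', 'view', 'shot'] [[441.8, 0.0, 312.2], [0.0, 441.8, 202.4], [0.0, 0.0, 1.0]] [[-0.834, -0.552, 0.013, 0.381], [0.328, -0.477, 0.816, -0.263], [-0.444, 0.684, 0.579, -0.95], [0.0, 0.0, 0.0, 1.0]]
top ['camera_matrix', 'view', 'shot'] [[401.6, 0.0, 319.8], [0.0, 401.6, 197.9], [0.0, 0.0, 1.0]] [[0.03, -1.0, -0.009, -0.119], [0.989, 0.028, 0.145, -0.514], [-0.145, -0.014, 0.989, -0.99], [0.0, 0.0, 0.0, 1.0]]
wrist ['camera_matrix', 'view', 'shot'] [[320.7, 0.0, 315.2], [0.0, 320.7, 196.2], [0.0, 0.0, 1.0]] [[0.38, -0.925, -0.003, -0.648], [0.886, 0.364, -0.287, 0.029], [0.267, 0.106, 0.958, -0.393], [0.0, 0.0, 0.0, 1.0]]
```

View pics/scene0.png

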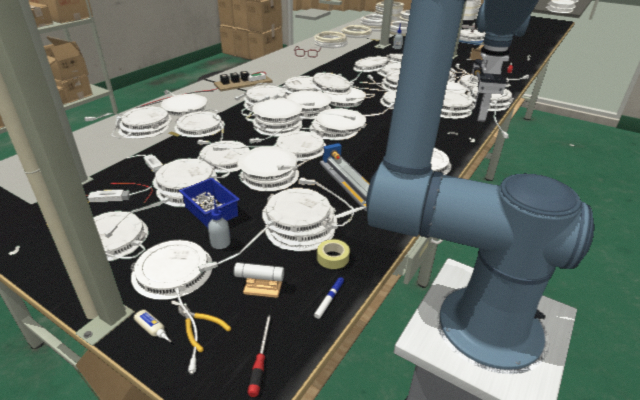

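View pics/top0.png

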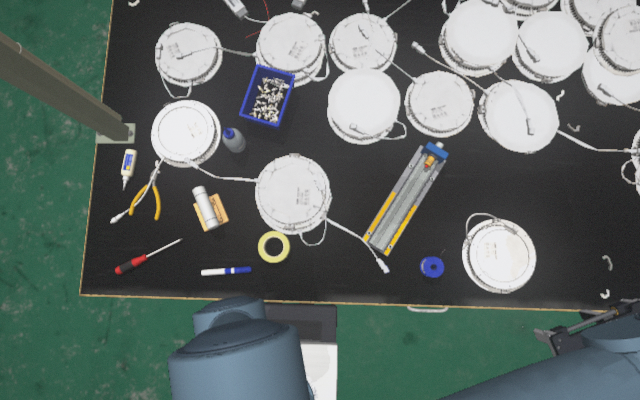

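View pics/wrist0.png

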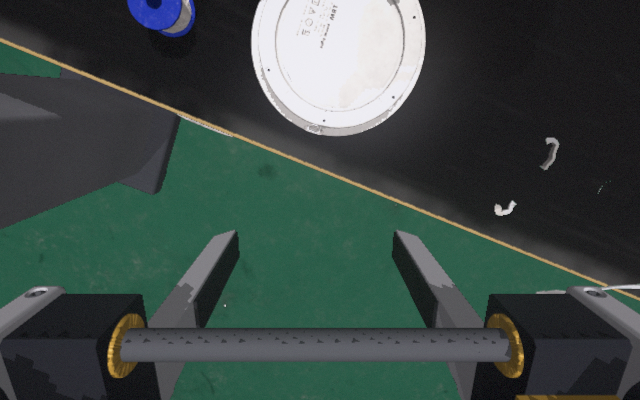

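The top view shows the bar in its rest at about row 208, col 207. The jig runs from its open end at (248,380) to the stop at (155,435), the tape is at (246,273), the flux bottle at (138,233) and the solder at (267,432). Next I'll measure these points.

```bash
python3 - <<'E'
from h import *
p=cap('top'); 
big=cv2.resize(p['img'][130:270,180:460],None,fx=2.8,fy=2.8,interpolation=cv2.INTER_CUBIC)
cv2.imwrite('pics/topz.png',cv2.cvtColor(big,cv2.COLOR_RGB2BGR))
H={'bar_center':0.045,'rest':0.02,'jig':0.03,'stop':0.05,'stop_pin':.0426,'tape':0.03,'solder':.04,'flux':.07}
for n,z in H.items():
    r=ctrl.regions_of(p,n)
    for q in r[:1]:
        m=q['pixels']; cn=max(cv2.findContours(m.astype(np.uint8),0,2)[0],key=cv2.contourArea)
        rc=cv2.minAreaRect(cn); 
        print(n,round(q['confidence'],2),np.round(q['location'],1),m.sum(),'xyz',np.round(at(p,*q['location'],z),4))
        print('   corners',[np.round(at(p,b[1],b[0],z)[:2],3).tolist() for b in cv2.boxPoints(rc)])
s=cap('scene')
for n,z in [('bar_center',.0426),('rest',.02),('stop',.05),('jig',.03)]:
    for q in ctrl.regions_of(s,n)[:1]: print('scene',n,q['confidence'],np.round(q['location'],1),np.round(at(s,*q['location'],z),4))
E
```

```text
bar_center 0.85 [205.8 205.1] 584 xyz [0.4875 0.1864 0.045 ]
   corners [[0.53, 0.228], [0.545, 0.197], [0.441, 0.145], [0.427, 0.175]]
rest 0.97 [211.8 217.7] 446 xyz [0.4757 0.1601 0.02  ]
   corners [[0.516, 0.189], [0.528, 0.163], [0.454, 0.129], [0.443, 0.154]]
jig 0.8 [196.1 405.3] 3734 xyz [ 0.5291 -0.3234  0.03  ]
   corners [[0.415, -0.208], [0.697, -0.374], [0.653, -0.446], [0.374, -0.277]]
stop 0.89 [156.6 430.6] 426 xyz [ 0.63  -0.384  0.05 ]
   corners [[0.656, -0.349], [0.684, -0.409], [0.629, -0.43], [0.602, -0.37]]
tape 0.92 [241.2 269.2] 505 xyz [0.4035 0.0214 0.03  ]
   corners [[0.429, 0.051], [0.431, -0.028], [0.355, -0.031], [0.353, 0.047]]
solder 0.63 [267.1 432.9] 435 xyz [ 0.3512 -0.3895  0.04  ]
   corners [[0.377, -0.355], [0.379, -0.415], [0.33, -0.414], [0.328, -0.355]]
flux 0.96 [141.3 233.9] 451 xyz [0.651  0.1175 0.07  ]
   corners [[0.685, 0.15], [0.687, 0.091], [0.627, 0.088], [0.625, 0.146]]
scene bar_center 0.93 [272.7 258.3] [0.4801 0.1892 0.0426]
scene stop 0.64 [153.2 331.8] [ 0.6277 -0.3733  0.05  ]
scene jig 0.59 [174.6 346.7] [ 0.5357 -0.3138  0.03  ]
```

View pics/topz.png

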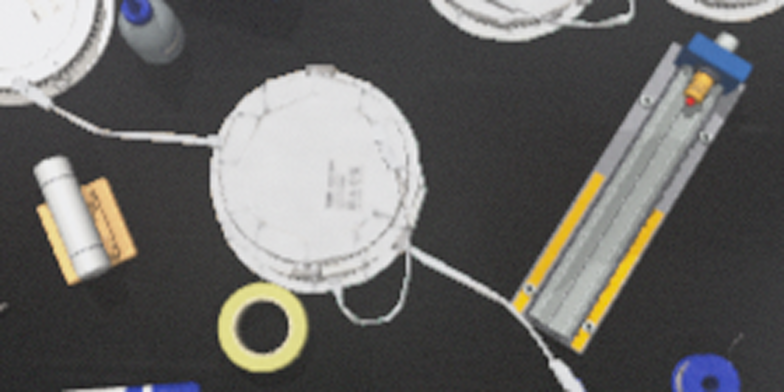

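```bash
python3 - <<'E'
from h import *
from scipy.spatial.transform import Rotation as R
p=cap('wrist');s=ctrl.sense()
V=np.array(p['view']);Rt=R.from_euler('xyz',s['tcp_rot']).as_matrix()
c=-V[:3,:3].T@V[:3,3]
print('cam in tool',Rt.T@(c-s['tool_pos']),'look in tool',Rt.T@(-V[2,:3]),'world cam',c)
E
```

```text
cam in tool [-0.00082041 -0.20065453  0.08469408] look in tool [-0.0016615   0.95774232 -0.28762281] world cam [ 0.32559874 -0.56797265  0.38381878]
```

```bash
python3 -m creep '[0.02,0.04,0.03,0,0,0,1, 0.04,0.08,0.06,0,0,0,1, 0.06,0.12,0.09,0,0,0,1, 0.08,0.15,0.11,0,0,0,1, 0.10,0.18,0.12,0,0,0,1, 0.12,0.21,0.12,0,0,0,1, 0.14,0.23,0.12,0,0,0,1, 0.15,0.25,0.12,0,0,0,1, 0.15,0.25,0.12,0,0,0,1, 0.15,0.25,0.12,0,0,0,1]'; python3 - <<'E'
from h import *
cap('wrist','wrist1.png')
E
```

```text
clock: 1.9
tool_pos: [0.3976, -0.3511, 0.3033]
tcp_rot: [-1.571, -0.001, -1.179]
contact_force: [0.5, 0.1, 0.1]
width: 0.0941
```

View pics/wrist1.png

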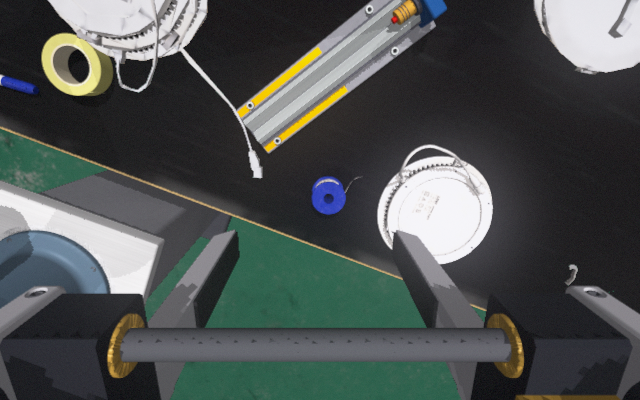

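```bash
python3 -m creep '[0.04,0,0,0,0,0,1, 0.08,0,-0.01,0,0,0,1, 0.12,-0.01,-0.02,0,0,0,1, 0.13,-0.02,-0.04,0,0,0,1, 0.13,-0.02,-0.04,0,0,0,1, 0.13,-0.02,-0.04,0,0,0,1, 0.13,-0.02,-0.04,0,0,0,1, 0.13,-0.02,-0.04,0,0,0,1, 0.13,-0.02,-0.04,0,0,0,1, 0.13,-0.02,-0.04,0,0,0,1]'; python3 - <<'E'
from h import *
import pickle
p=cap('wrist','wrist2.png'); pickle.dump(dict(p),open('w2.pkl','wb'))
for n,z in [('jig',.02),('stop',.05),('stop_pin',.0426)]:
    for q in ctrl.regions_of(p,n)[:1]: print(n,q['confidence'],np.round(q['location'],1),np.round(at(p,*q['location'],z),4))
E
```

```text
clock: 2.95
tool_pos: [0.5275, -0.3711, 0.264]
tcp_rot: [-1.57, -0.001, -1.18]
contact_force: [-0.2, -0.1, 1.0]
width: 0.0939
jig 0.69 [145.4 292.4] [ 0.5378 -0.3314  0.02  ]
stop 0.85 [ 94.4 366.4] [ 0.6354 -0.3936  0.05  ]
```

View pics/wrist2.png

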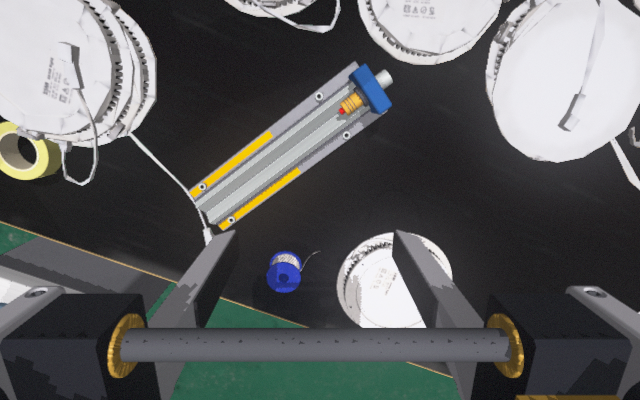

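```bash
python3 - <<'E'
import pickle; from h import *
p=pickle.load(open('w2.pkl','rb'))
im=cv2.resize(p['img'][50:240,170:410],None,fx=3.3,fy=3.3,interpolation=cv2.INTER_CUBIC)[:600]
for i in range(0,im.shape[1],66): cv2.putText(im,str(170+i*20//66),(i,10),0,.35,(255,255,255)); 
for i in range(0,im.shape[0],66): cv2.putText(im,str(50+i*20//66),(0,i+10),0,.35,(255,255,255))
cv2.imwrite('pics/w2z.png',cv2.cvtColor(im,cv2.COLOR_RGB2BGR))
hsv=cv2.cvtColor(p['img'],cv2.COLOR_RGB2HSV)
m=cv2.inRange(hsv,(18,150,120),(32,255,255)); m[:120]=0;m[235:]=0
for c in cv2.findContours(m,0,1)[0]:
    if cv2.contourArea(c)<150: continue
    b=cv2.boxPoints(cv2.minAreaRect(c)); 
    if b[:,0].min()<150: continue
    print(np.round(b,1).tolist()); P=[at(p,y,x,.012)[:2] for x,y in b]; print(np.round(P,4).tolist())
    for i in range(2):
        d=P[i+1]-P[i]; print(np.linalg.norm(d),np.degrees(np.arctan2(d[1],d[0])))
E
```

```text
[[231.5, 214.3000030517578], [296.20001220703125, 166.89999389648438], [300.1000061035156, 172.1999969482422], [235.39999389648438, 219.60000610351562]]
[[0.4059, -0.2839], [0.51, -0.3473], [0.5049, -0.3554], [0.4, -0.292]]
0.12191713954733525 -31.356777655327676
0.009552903162362385 -122.53049831692216
[[202.60000610351562, 181.39999389648438], [268.1000061035156, 130.5], [272.3999938964844, 136.0], [206.89999389648438, 187.0]]
[[0.4383, -0.2292], [0.543, -0.2925], [0.5381, -0.3007], [0.4327, -0.2375]]
0.12232934871116033 -31.16360893780135
0.009493374632043755 -120.88418028787711
```

View pics/w2z.png

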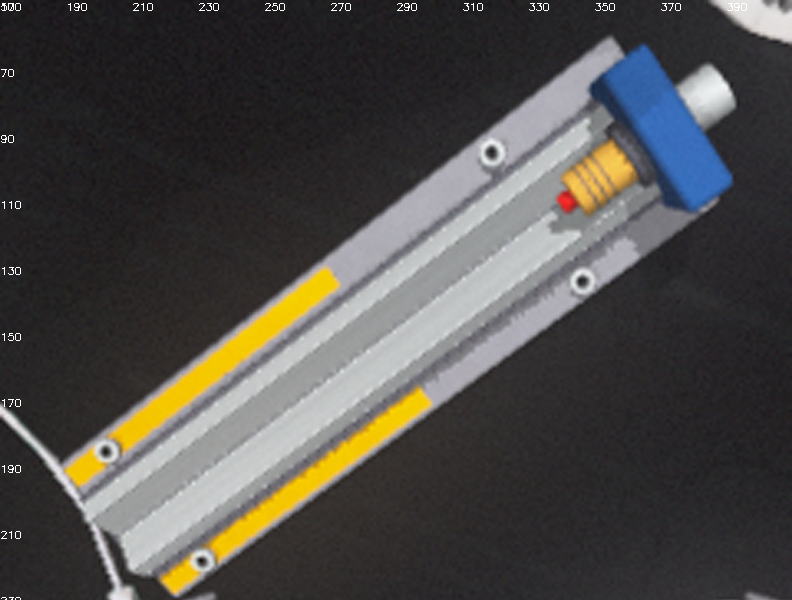

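```bash
cat > fitjig.py <<'E'
import pickle; from h import *
from scipy.optimize import least_squares
p=pickle.load(open('w2.pkl','rb'))
pts=[((62,462),(-150,40,12)),((613,37),(150,40,12)),((178,597),(-148,-37,12)),((331,267),(2,37,12)),((432,404),(2,-37,12)),((593,90),(130,30,66)),((693,212),(130,-30,66)),((733,180),(150,-30,66)),((643,45),(150,30,66))]
px=np.array([[50+v/3.3,170+u/3.3] for (u,v),_ in pts]); J=np.array([b for _,b in pts])/1000
def W(q):
    c,s=np.cos(q[2]),np.sin(q[2]); return np.c_[q[0]+c*J[:,0]-s*J[:,1],q[1]+s*J[:,0]+c*J[:,1],J[:,2]]
f=lambda q:(np.array([proj(p,X) for X in W(q)])-px).ravel()
r=least_squares(f,[.53,-.33,-.54],loss='soft_l1'); print(r.x,np.degrees(r.x[2])); print(np.round(r.fun.reshape(-1,2),1))
np.save('jig.npy',r.x)
# brass face, pin tip: on axis z=.0426
c,s=np.cos(r.x[2]),np.sin(r.x[2])
for n,(u,v),z in [('pin tip',(567,203),.0426),('brassface top edge', (562,178),.0426),('brass edge R',(588,214),.0426),('brass mid face',(575,196),.0466)]:
    w=at(p,50+v/3.3,170+u/3.3,z)[:2]-r.x[:2]; print(n,c*w[0]+s*w[1],-s*w[0]+c*w[1])
E
python3 fitjig.py
```

```text
[ 0.52171329 -0.32459329 -0.53590118] -30.704875874242614
[[ 2.9 -1.4]
 [-1.  -0.9]
 [ 0.  -0.5]
 [ 0.4 -1.5]
 [ 0.5  0.4]
 [-4.   1.5]
 [ 1.4 -0.2]
 [ 0.8  1.6]
 [-1.5  0.5]]
pin tip 0.09722001256546466 -0.00019446552948694518
brassface top edge 0.10109134526676572 0.008494692105893313
brass edge R 0.10130993396610129 -0.008431228789046903
brass mid face 0.10098646737649955 0.00036700779732454225
```

```bash
cat >> fitjig.py <<'E'
def overlay(q,fn):
    im=cv2.resize(p['img'][50:240,170:410],None,fx=3.3,fy=3.3,interpolation=cv2.INTER_CUBIC)[:600].copy()
    c,s=np.cos(q[2]),np.sin(q[2])
    def pr(a):
        a=np.array(a)/1000; r,cc=proj(p,[q[0]+c*a[0]-s*a[1],q[1]+s*a[0]+c*a[1],a[2]]); return int((cc-170)*3.3),int((r-50)*3.3)
    for a,b in [((-150,40,12),(150,40,12)),((-150,-40,12),(150,-40,12)),((-150,40,12),(-150,-40,12)),((-146,14,34),(130,14,34)),((-146,-14,34),(130,-14,34)),((-146,0,20),(130,0,20)),((2,40,12),(2,-40,12)),((130,30,66),(130,-30,66)),((150,30,66),(150,-30,66)),((130,30,66),(150,30,66)),((130,-30,66),(150,-30,66))]:
        cv2.line(im,pr(a),pr(b),(255,0,255),1)
    cv2.imwrite(fn,cv2.cvtColor(im,cv2.COLOR_RGB2BGR))
overlay(r.x,'pics/ov1.png')
E
python3 fitjig.py>/dev/null
```

```text
(no output)
```

View pics/ov1.png

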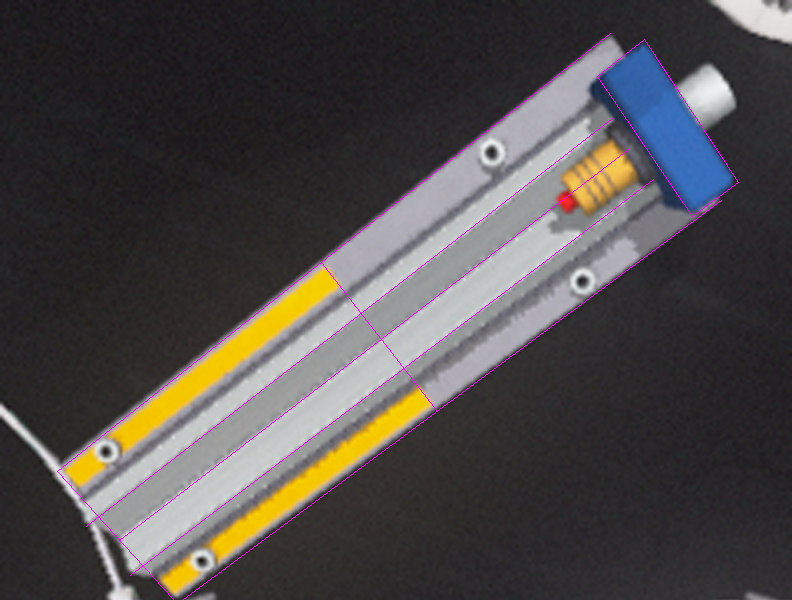

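```bash
cat > rect.py <<'E'
import pickle; from h import *
def rect(p,q,z,sc=2.5):
    c,s=np.cos(q[2]),np.sin(q[2])
    xs=np.arange(-160,160,1/sc)/1000; ys=np.arange(50,-50,-1/sc)/1000
    X,Y=np.meshgrid(xs,ys)
    w=np.stack([q[0]+c*X-s*Y,q[1]+s*X+c*Y,np.full_like(X,z)],-1)
    K=np.array(p['camera_matrix']);V=np.array(p['view'])
    cam=w@V[:3,:3].T+V[:3,3]; u=K[0,0]*cam[...,0]/-cam[...,2]+K[0,2]; v=K[1,1]*cam[...,1]/cam[...,2]+K[1,2]
    return cv2.remap(p['img'],u.astype(np.float32),v.astype(np.float32),cv2.INTER_CUBIC)
if __name__=='__main__':
    p=pickle.load(open('w2.pkl','rb')); q=np.load('jig.npy')
    out=[]
    for z,ys in [(.012,(40,-40)),(.034,(14,-14)),(.020,(0,))]:
        im=rect(p,q,z)
        im=im[10:-10] if z==.012 else im[50:-50]
        off=46 if z==.012 else 30
        for y in ys:
            r=int((off-y)*2.5); cv2.line(im,(0,r),(60,r),(255,0,255),1); cv2.line(im,(360,r),(420,r),(255,0,255),1); cv2.line(im,(620,r),(680,r),(255,0,255),1)
        for x in (-150,2,130): cv2.line(im,(int((x+160)*2.5),0),(int((x+160)*2.5),12),(255,0,255),1)
        out.append(im)
    cv2.imwrite('pics/rect1.png',cv2.cvtColor(np.vstack(out),cv2.COLOR_RGB2BGR))
E
python3 rect.py
```

```text
(no output)
```

View pics/rect1.png

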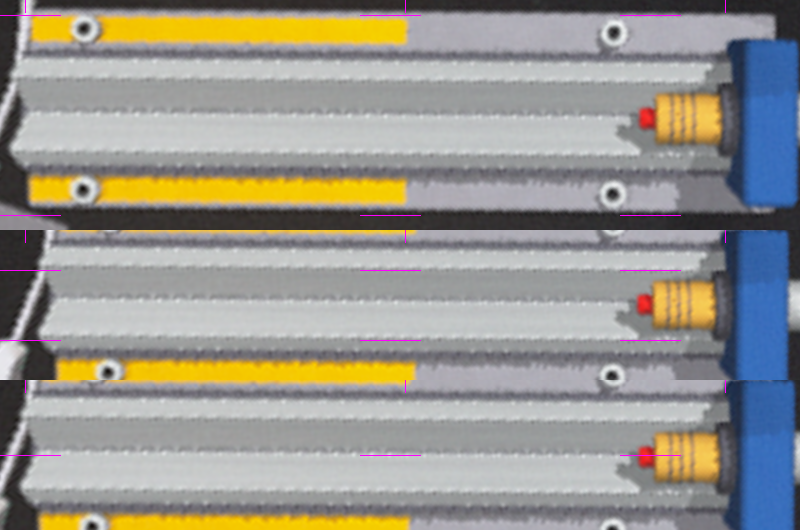

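```bash
python3 - <<'E'
from h import *; import pickle
from rect import rect
q=np.load('jig.npy');c,s=np.cos(q[2]),np.sin(q[2])
dx,dy=.0008,.001
q=np.array([q[0]+c*dx-s*dy,q[1]+s*dx+c*dy,q[2]-np.radians(.4)]); print(q,np.degrees(q[2])); np.save('jig2.npy',q)
p=pickle.load(open('w2.pkl','rb')); out=[]
for z,ys in [(.012,(40,-40)),(.034,(14,-14)),(.020,(0,))]:
        im=rect(p,q,z); im=im[10:-10] if z==.012 else im[50:-50]; off=46 if z==.012 else 30
        for y in ys:
            r=int((off-y)*2.5)
            for a in (0,360,620): cv2.line(im,(a,r),(a+60,r),(255,0,255),1)
        for x in (-150,2,130): cv2.line(im,(int((x+160)*2.5),0),(int((x+160)*2.5),12),(255,0,255),1)
        out.append(im)
cv2.imwrite('pics/rect2.png',cv2.cvtColor(np.vstack(out),cv2.COLOR_RGB2BGR))
E
```

```text
[ 0.52291175 -0.32414198 -0.5428825 ] -31.104875874242616
```

View pics/rect2.png

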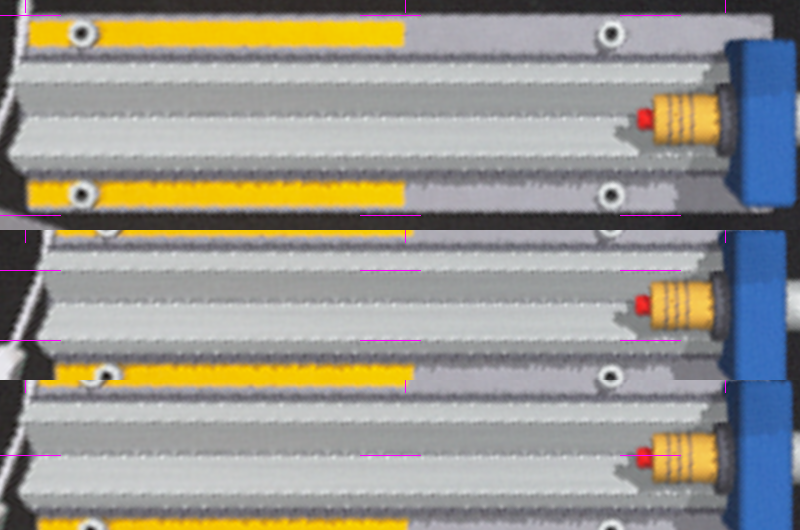

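```bash
python3 -m creep '[-0.01,0.05,0,0,0,0,1, -0.02,0.1,0,0,0,0,1, -0.03,0.15,0,0,0,1,1, -0.04,0.2,0,0,0,2,1, -0.04,0.25,0,0,0,3,1, -0.04,0.30,0,0,0,4,1, -0.04,0.35,0,0,0,4,1, -0.04,0.40,0,0,0,4,1, -0.04,0.45,0,0,0,4,1, -0.04,0.49,0,0,0,4,1]'; python3 -m creep '[0,0.03,0,0,0,0,1, 0,0.06,-0.02,0,0,0,1, 0,0.065,-0.03,0,0,0,1, 0,0.065,-0.03,0,0,0,1, 0,0.065,-0.03,0,0,0,1, 0,0.065,-0.03,0,0,0,1, 0,0.065,-0.03,0,0,0,1, 0,0.065,-0.03,0,0,0,1, 0,0.065,-0.03,0,0,0,1, 0,0.065,-0.03,0,0,0,1]'; python3 - <<'E'
from h import *
import pickle
p=cap('wrist','wrist3.png'); pickle.dump(dict(p),open('w3.pkl','wb'))
for n,z in [('bar_center',.0426),('rest',.02)]:
    for q in ctrl.regions_of(p,n)[:1]:
        print(n,q['confidence'],np.round(q['location'],1),np.round(at(p,*q['location'],z),4))
        if n=='bar_center': np.save('barmask.npy',q['pixels'])
E
```

```text
clock: 4.15
tool_pos: [0.4872, 0.1214, 0.2635]
tcp_rot: [-1.57, -0.0, -1.109]
contact_force: [0.7, 0.6, -0.2]
width: 0.0939
clock: 5.15
tool_pos: [0.4877, 0.1838, 0.2333]
tcp_rot: [-1.571, -0.0, -1.111]
contact_force: [0.2, -0.4, 0.1]
width: 0.094
bar_center 0.7 [173.1 313.4] [0.4838 0.186  0.0426]
rest 0.63 [172.8 300.9] [0.4722 0.1989 0.02  ]
```

View pics/wrist3.png

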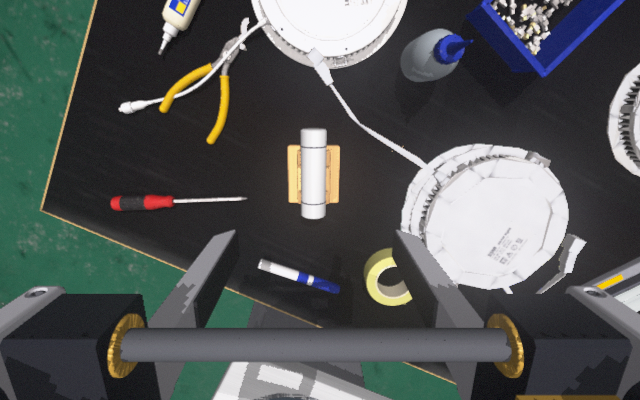

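```bash
python3 - <<'E'
import pickle; from h import *
p=pickle.load(open('w3.pkl','rb')); g=cv2.cvtColor(p['img'],cv2.COLOR_RGB2HSV)
m=((g[...,1]<60)&(g[...,2]>90)); m[:, :290]=0; m[:,340:]=0
rows=[];mid=[]
for r in range(118,228):
    c=np.where(m[r])[0]
    if len(c)>15: rows.append(r);mid.append((c.min()+c.max())/2); 
print(rows[0],rows[-1],mid[::8]); 
A=np.array([at(p,r,c,.046)[:2] for r,c in zip(rows,mid)])
vx=cv2.fitLine(A[8:-8].astype(np.float32),cv2.DIST_HUBER,0,.01,.01).ravel(); print(vx, np.degrees(np.arctan2(vx[1],vx[0])))
d=vx[:2]; d=d*np.sign(d[0]); t=(A-vx[2:])@d
print('ends@z.046',t.min(),t.max()); print('center', vx[2:]+d*(t.min()+t.max())/2, 'len',np.ptp(t))
s=ctrl.sense(); print(s['tool_pos'],s['tcp_rot'])
E
```

```text
128 217 [np.float64(313.0), np.float64(313.0), np.float64(313.0), np.float64(313.0), np.float64(313.0), np.float64(313.0), np.float64(313.0), np.float64(313.0), np.float64(313.0), np.float64(313.0), np.float64(313.0), np.float64(312.5)]
[0.8974399  0.44113675 0.4837457  0.18652053] 26.17643
ends@z.046 -0.05723756494972536 0.0552677571073988
center [0.4828618  0.18608605] len 0.11250532205712416
[0.48757574 0.18397025 0.23315497] [-1.57085432e+00  3.87452215e-05 -1.11021030e+00]
```

```bash
python3 -m creep '[-0.004,0.002,-0.03,0,0,0,1, -0.004,0.002,-0.06,0,0,0,1, -0.004,0.002,-0.09,0,0,0,1, -0.004,0.002,-0.12,0,0,0,1, -0.004,0.002,-0.14,0,0,0,1, -0.004,0.002,-0.15,0,0,0,1, -0.004,0.002,-0.16,0,0,0,1, -0.004,0.002,-0.165,0,0,0,1, -0.004,0.002,-0.165,0,0,0,1, -0.004,0.002,-0.165,0,0,0,1]'; python3 - <<'E'
from h import *
p=cap('wrist','wrist4.png')
E
```

```text
clock: 6.3
tool_pos: [0.4843, 0.1861, 0.069]
tcp_rot: [-1.569, -0.0, -1.11]
contact_force: [-0.6, 1.3, 0.1]
width: 0.094
```

View pics/wrist4.png

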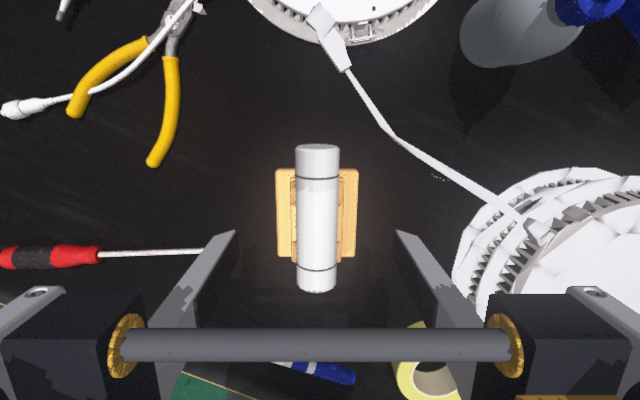

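The wrist view shows the bar at cols 296–339, centred between the fingers (237 and 397). I'll descend and grip.

```bash
python3 -m creep '[0,0,-0.008,0,0,0,1, 0,0,-0.016,0,0,0,1, 0,0,-0.022,0,0,0,1, 0,0,-0.025,0,0,0,1, 0,0,-0.025,0,0,0,0.2, 0,0,-0.025,0,0,0,0, 0,0,-0.025,0,0,0,-0.2, 0,0,-0.025,0,0,0,-0.25, 0,0,-0.025,0,0,0,-0.3, 0,0,-0.025,0,0,0,-0.3]'; python3 -m creep '[0,0,0,0,0,0,-1, 0,0,0,0,0,0,-1, 0,0,0,0,0,0,-1, 0,0,0,0,0,0,-1, 0,0,0,0,0,0,-1, 0,0,0,0,0,0,-1, 0,0,0,0,0,0,-1, 0,0,0,0,0,0,-1, 0,0,0,0,0,0,-1, 0,0,0,0,0,0,-1]'; python3 - <<'E'
from h import *
p=cap('wrist','wrist5.png')
E
```

```text
clock: 7.35
tool_pos: [0.4837, 0.186, 0.0433]
tcp_rot: [-1.571, -0.0, -1.11]
contact_force: [0.3, -1.3, 0.9]
width: 0.0494
clock: 8.35
tool_pos: [0.4836, 0.186, 0.0431]
tcp_rot: [-1.571, 0.0, -1.11]
contact_force: [0.2, -0.7, 0.5]
width: 0.0009
```

View pics/wrist5.png

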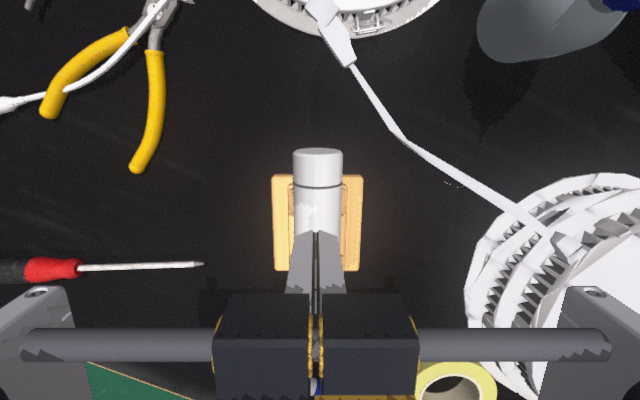

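The gripper reads 0.0009 m, fully shut, so nothing is held. I'll look at it from the side before acting.

```bash
python3 - <<'E'
from h import *
p=cap('scene')
r,c=map(int,proj(p,[.484,.186,.0426])); print(r,c, ctrl.sense()['width'])
im=cv2.resize(p['img'][r-45:r+45,c-60:c+60],None,fx=6,fy=6,interpolation=cv2.INTER_CUBIC)
cv2.imwrite('pics/sz5.png',cv2.cvtColor(im,cv2.COLOR_RGB2BGR))
print('TCP',proj(p,ctrl.sense()['tool_pos']), r-45,c-60)
E
```

```text
271 257 0.0004729613013197147
TCP (np.float64(271.1122667190264), np.float64(257.9814022335356)) 226 197
```

View pics/sz5.png

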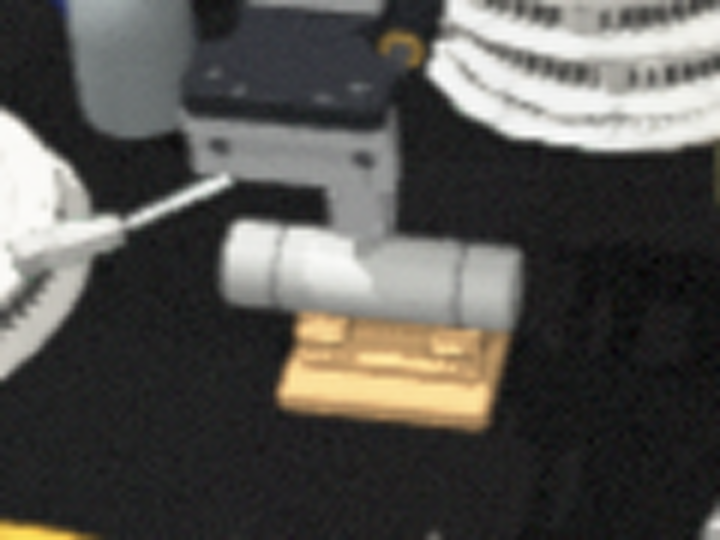

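```bash
python3 - <<'E'
from h import *
p=cap('scene')
for z in (.0352,.0426,.0586,.062,.066,.07,.08): print(z,np.round(proj(p,[.4836,.186,z]),1), end=' ')
p=cap('wrist'); print()
for z in (.0352,.0586,.062,.066,.07,.08): print(z,np.round(proj(p,[.4836,.186,z]),1),np.round(proj(p,[.4836+.0072,.186+.0036,z]),1))
im=cv2.resize(p['img'][140:310,220:420],None,fx=3.5,fy=3.5,interpolation=cv2.INTER_CUBIC)
cv2.imwrite('pics/w6z.png',cv2.cvtColor(im,cv2.COLOR_RGB2BGR))
E
```

```text
0.0352 [273.6 258.2] 0.0426 [271.3 258. ] 0.0586 [266.2 257.6] 0.062 [265.1 257.5] 0.066 [263.8 257.4] 0.07 [262.5 257.3] 0.08 [259.2 257. ] 
0.0352 [226.6 316.9] [215.7 316.9]
0.0586 [240.6 317.1] [228.7 317. ]
0.062 [242.9 317.1] [230.9 317.1]
0.066 [245.7 317.1] [233.5 317.1]
0.07 [248.7 317.2] [236.2 317.1]
0.08 [256.5 317.2] [243.5 317.2]
```

View pics/w6z.png

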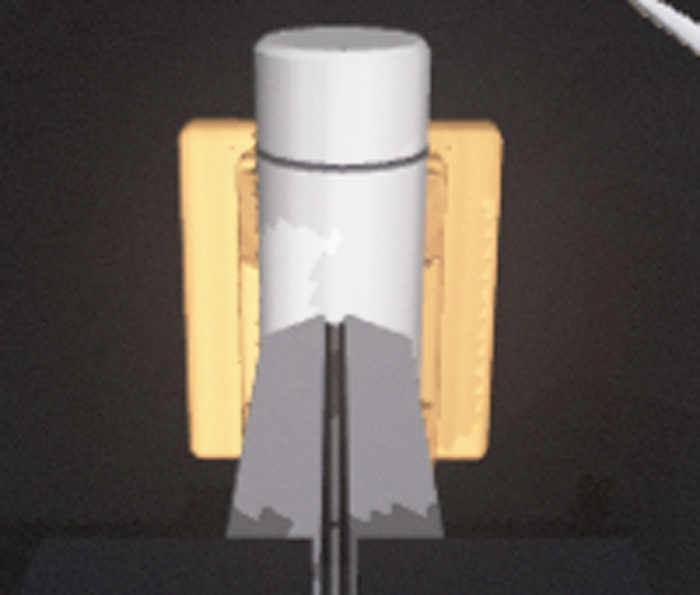

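The cameras put the fingertips at about z = 0.063 with the reported TCP at 0.043. That's roughly 20 mm behind the TCP, where the description says 8 mm ahead, so the fingers shut above the bar. I'll check this with a gentle touch on the top of the bar (z = 0.0586).

```bash
python3 -m creep '[0,0,-0.0005,0,0,0,-1, 0,0,-0.001,0,0,0,-1, 0,0,-0.0015,0,0,0,-1, 0,0,-0.002,0,0,0,-1, 0,0,-0.002,0,0,0,-1, 0,0,-0.002,0,0,0,-1, 0,0,-0.002,0,0,0,-1, 0,0,-0.002,0,0,0,-1, 0,0,-0.002,0,0,0,-1, 0,0,-0.002,0,0,0,-1]'; python3 -m creep '[0,0,-0.0005,0,0,0,-1, 0,0,-0.001,0,0,0,-1, 0,0,-0.001,0,0,0,-1, 0,0,-0.001,0,0,0,-1, 0,0,-0.001,0,0,0,-1, 0,0,-0.001,0,0,0,-1, 0,0,-0.001,0,0,0,-1, 0,0,-0.001,0,0,0,-1, 0,0,-0.001,0,0,0,-1, 0,0,-0.001,0,0,0,-1]'
```

```text
clock: 9.55
tool_pos: [0.4836, 0.186, 0.0411]
tcp_rot: [-1.571, 0.0, -1.11]
contact_force: [-0.6, -1.1, 0.2]
width: 0.0006
clock: 10.55
tool_pos: [0.4836, 0.186, 0.0401]
tcp_rot: [-1.571, 0.0, -1.11]
contact_force: [-0.4, -0.6, -0.6]
width: 0.0005
```

```bash
python3 -m creep '[0,0,-0.0005,0,0,0,-1, 0,0,-0.001,0,0,0,-1, 0,0,-0.001,0,0,0,-1, 0,0,-0.001,0,0,0,-1, 0,0,-0.001,0,0,0,-1, 0,0,-0.001,0,0,0,-1, 0,0,-0.001,0,0,0,-1, 0,0,-0.001,0,0,0,-1, 0,0,-0.001,0,0,0,-1, 0,0,-0.001,0,0,0,-1]'
```

```text
clock: 11.55
tool_pos: [0.4836, 0.186, 0.0391]
tcp_rot: [-1.571, 0.0, -1.11]
contact_force: [-0.5, 0.0, 0.3]
width: 0.0005
```

```bash
python3 -m creep '[0,0,-0.0005,0,0,0,-1, 0,0,-0.001,0,0,0,-1, 0,0,-0.001,0,0,0,-1, 0,0,-0.001,0,0,0,-1, 0,0,-0.001,0,0,0,-1, 0,0,-0.001,0,0,0,-1, 0,0,-0.001,0,0,0,-1, 0,0,-0.001,0,0,0,-1, 0,0,-0.001,0,0,0,-1, 0,0,-0.001,0,0,0,-1]'
```

```text
clock: 12.55
tool_pos: [0.4836, 0.186, 0.0382]
tcp_rot: [-1.571, 0.0, -1.11]
contact_force: [0.2, 0.8, 0.8]
width: 0.0003
```

```bash
python3 -m creep '[0,0,-0.0005,0,0,0,-1, 0,0,-0.001,0,0,0,-1, 0,0,-0.001,0,0,0,-1, 0,0,-0.001,0,0,0,-1, 0,0,-0.001,0,0,0,-1, 0,0,-0.001,0,0,0,-1, 0,0,-0.001,0,0,0,-1, 0,0,-0.001,0,0,0,-1, 0,0,-0.001,0,0,0,-1, 0,0,-0.001,0,0,0,-1]'
```

```text
clock: 13.55
tool_pos: [0.4836, 0.186, 0.0372]
tcp_rot: [-1.571, 0.0, -1.11]
contact_force: [-0.1, 0.6, 0.2]
width: 0.0006
```

```bash
python3 - <<'E'
from h import *
p=cap('wrist')
im=cv2.resize(p['img'][140:310,220:420],None,fx=3.5,fy=3.5,interpolation=cv2.INTER_CUBIC)
q=cap('scene'); c=cv2.resize(q['img'][230:300,210:310],None,fx=5,fy=5,interpolation=cv2.INTER_CUBIC)
cv2.imwrite('pics/w7z.png',cv2.cvtColor(im,cv2.COLOR_RGB2BGR)); cv2.imwrite('pics/s7z.png',cv2.cvtColor(c,cv2.COLOR_RGB2BGR))
E
```

```text
(no output)
```

View pics/w7z.png

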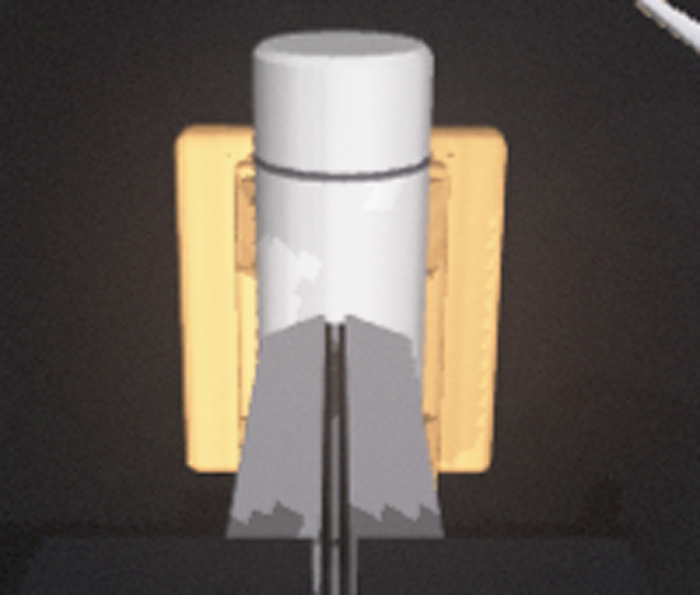

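View pics/s7z.png

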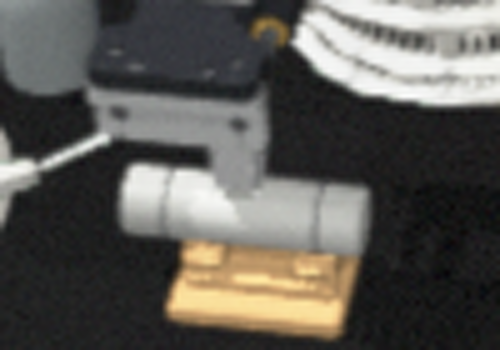

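```bash
python3 -m creep '[0,0,-0.0005,0,0,0,-1, 0,0,-0.001,0,0,0,-1, 0,0,-0.001,0,0,0,-1, 0,0,-0.001,0,0,0,-1, 0,0,-0.001,0,0,0,-1, 0,0,-0.001,0,0,0,-1, 0,0,-0.001,0,0,0,-1, 0,0,-0.001,0,0,0,-1, 0,0,-0.001,0,0,0,-1, 0,0,-0.001,0,0,0,-1]'
```

```text
clock: 14.65
tool_pos: [0.4837, 0.186, 0.0364]
tcp_rot: [-1.571, -0.0, -1.11]
contact_force: [-1.9, 0.1, 4.7]
width: 0.0004
```

```bash
python3 -m creep '[0,0,-0.0005,0,0,0,-1, 0,0,-0.001,0,0,0,-1, 0,0,-0.001,0,0,0,-1, 0,0,-0.001,0,0,0,-1, 0,0,-0.001,0,0,0,-1, 0,0,-0.001,0,0,0,-1, 0,0,-0.001,0,0,0,-1, 0,0,-0.001,0,0,0,-1, 0,0,-0.001,0,0,0,-1, 0,0,-0.001,0,0,0,-1]'
```

```text
clock: 15.65
tool_pos: [0.4838, 0.1861, 0.0363]
tcp_rot: [-1.571, -0.0, -1.11]
contact_force: [-5.1, -1.2, 11.8]
width: 0.0006
```

```bash
python3 -m creep '[0,0,-0.0005,0,0,0,-1, 0,0,-0.001,0,0,0,-1, 0,0,-0.001,0,0,0,-1, 0,0,-0.001,0,0,0,-1, 0,0,-0.001,0,0,0,-1, 0,0,-0.001,0,0,0,-1, 0,0,-0.001,0,0,0,-1, 0,0,-0.001,0,0,0,-1, 0,0,-0.001,0,0,0,-1, 0,0,-0.001,0,0,0,-1]'
```

```text
clock: 16.65
tool_pos: [0.4839, 0.1861, 0.0362]
tcp_rot: [-1.571, -0.0, -1.11]
contact_force: [-7.5, -0.6, 17.6]
width: 0.0004
```

Contact came at TCP z ≈ 0.0368, so the real tips are about 22 mm behind the reported TCP. The stiffness is about 6.5 N/mm. To put the tips at 36 mm I need TCP z ≈ 0.0145. I'll lift, open partway, and descend again.

```bash
python3 -m creep '[0,0,0.01,0,0,0,-1, 0,0,0.02,0,0,0,0.4, 0,0,0.02,0,0,0,0.4, 0,0,0.02,0,0,0,0.4, 0,0,0.02,0,0,0,0.4, 0,0,0.02,0,0,0,0.4, 0,0,0.02,0,0,0,0.4, 0,0,0.02,0,0,0,0.4, 0,0,0.02,0,0,0,0.4, 0,0,0.02,0,0,0,0.4]'; python3 - <<'E'
from h import *
s=ctrl.sense();print(s['tool_pos'],s['width'],s['contact_force'])
p=cap('wrist')
im=cv2.resize(p['img'][130:320,210:430],None,fx=3.1,fy=3.1,interpolation=cv2.INTER_CUBIC)
cv2.imwrite('pics/w8z.png',cv2.cvtColor(im,cv2.COLOR_RGB2BGR))
E
```

```text
clock: 17.65
tool_pos: [0.4836, 0.186, 0.0541]
tcp_rot: [-1.571, 0.0, -1.11]
contact_force: [-0.8, -0.4, -0.1]
width: 0.065
[0.48360806 0.18601251 0.05413188] 0.06499473863365579 [-0.81838512 -0.36225416 -0.10446529]
```

View pics/w8z.png

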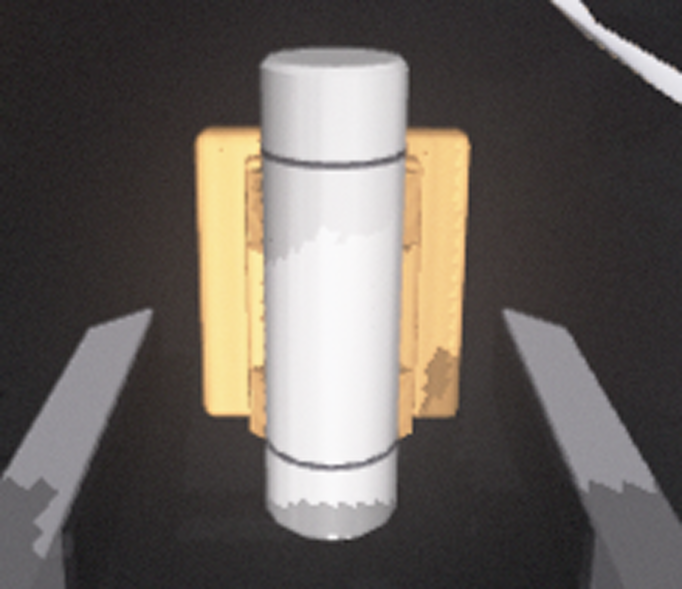

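```bash
python3 -m creep '[0,0,-0.01,0,0,0,0.4, 0,0,-0.02,0,0,0,0.4, 0,0,-0.028,0,0,0,0.4, 0,0,-0.032,0,0,0,0.4, 0,0,-0.035,0,0,0,0.4, 0,0,-0.037,0,0,0,0.4, 0,0,-0.038,0,0,0,0.4, 0,0,-0.039,0,0,0,0.4, 0,0,-0.0395,0,0,0,0.4, 0,0,-0.0395,0,0,0,0.4]'
```

```text
clock: 18.7
tool_pos: [0.4837, 0.186, 0.0148]
tcp_rot: [-1.571, -0.0, -1.11]
contact_force: [0.3, -0.1, -0.6]
width: 0.0656
```

```bash
python3 -m creep '[0,0,0,0,0,0,0, 0,0,0,0,0,0,-0.1, 0,0,0,0,0,0,-0.2, 0,0,0,0,0,0,-0.25, 0,0,0,0,0,0,-0.3, 0,0,0,0,0,0,-0.4, 0,0,0,0,0,0,-1, 0,0,0,0,0,0,-1, 0,0,0,0,0,0,-1, 0,0,0,0,0,0,-1]'; python3 - <<'E'
from h import *
p=cap('wrist')
im=cv2.resize(p['img'][130:320,210:430],None,fx=3.1,fy=3.1,interpolation=cv2.INTER_CUBIC)
cv2.imwrite('pics/w9z.png',cv2.cvtColor(im,cv2.COLOR_RGB2BGR))
E
```

```text
clock: 19.7
tool_pos: [0.4841, 0.1851, 0.0148]
tcp_rot: [-1.571, -0.002, -1.11]
contact_force: [1.1, -5.2, -0.5]
width: 0.0313
```

View pics/w9z.png

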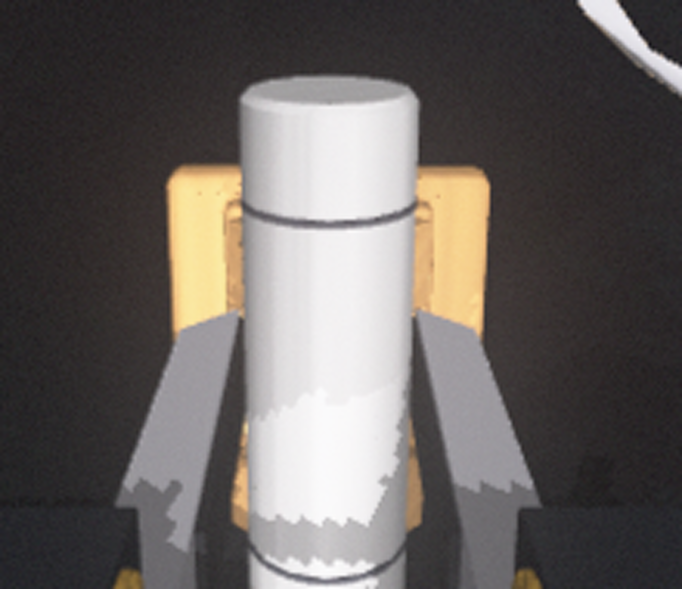

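Holding: width 0.0313, and the picture shows the pads on both flanks of the bar. Next is the lift.

```bash
python3 -m creep '[0,0,0.004,0,0,0,-1, 0,0,0.01,0,0,0,-1, 0,0,0.02,0,0,0,-1, 0,0,0.035,0,0,0,-1, 0,0,0.055,0,0,0,-1, 0,0,0.08,0,0,0,-1, 0,0,0.105,0,0,0,-1, 0,0,0.12,0,0,0,-1, 0,0,0.13,0,0,0,-1, 0,0,0.13,0,0,0,-1]'; python3 - <<'E'
from h import *
p=cap('wrist','wrist10.png')
print(ctrl.sense()['width'])
E
```

```text
clock: 20.75
tool_pos: [0.4843, 0.1862, 0.146]
tcp_rot: [-1.568, -0.001, -1.11]
contact_force: [0.8, -0.7, -3.8]
width: 0.0312
0.03167965251738067
```

View pics/wrist10.png

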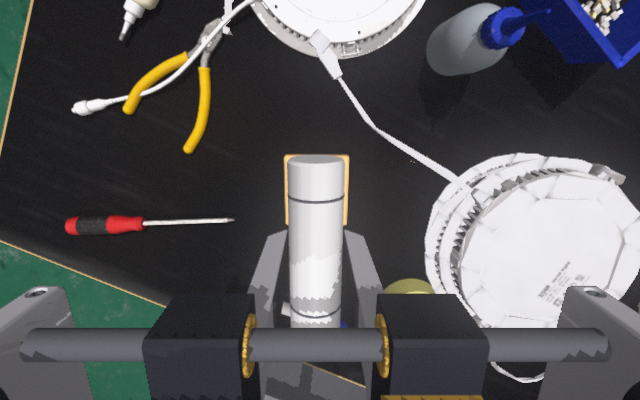

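```bash
python3 -m creep '[0,-0.02,0.01,0,0,-2,-1, -0.005,-0.06,0.02,0,0,-8,-1, -0.01,-0.10,0.02,0,0,-14,-1, -0.01,-0.145,0.02,0,0,-20,-1, -0.015,-0.19,0.02,0,0,-26,-1, -0.02,-0.235,0.02,0,0,-32,-1, -0.02,-0.28,0.02,0,0,-38,-1, -0.025,-0.325,0.02,0,0,-44,-1, -0.03,-0.37,0.02,0,0,-50,-1, -0.03,-0.41,0.02,0,0,-54,-1]'; python3 -m creep '[0,-0.03,-0.01,0,0,-2,-1, 0,-0.05,-0.02,0,0,-3.5,-1, 0,-0.058,-0.03,0,0,-3.5,-1, 0,-0.058,-0.04,0,0,-3.5,-1, 0,-0.058,-0.04,0,0,-3.5,-1, 0,-0.058,-0.04,0,0,-3.5,-1, 0,-0.058,-0.04,0,0,-3.5,-1, 0,-0.058,-0.04,0,0,-3.5,-1, 0,-0.058,-0.04,0,0,-3.5,-1, 0,-0.058,-0.04,0,0,-3.5,-1]'; python3 - <<'E'
from h import *
import pickle
p=cap('wrist','wrist11.png'); pickle.dump((dict(p),ctrl.sense()),open('w11.pkl','wb'))
s=ctrl.sense();print(s['tool_pos'],np.degrees(s['tcp_rot']),s['joint_positions'])
q=np.load('jig2.npy');c,ss=np.cos(q[2]),np.sin(q[2]);w=s['tool_pos'][:2]-q[:2];print('in jig',c*w[0]+ss*w[1],-ss*w[0]+c*w[1])
E
```

```text
clock: 21.8
tool_pos: [0.452, -0.2254, 0.1629]
tcp_rot: [-1.574, 0.001, -2.057]
contact_force: [1.2, 0.1, -2.2]
width: 0.0313
clock: 22.8
tool_pos: [0.4538, -0.282, 0.125]
tcp_rot: [-1.57, -0.0, -2.113]
contact_force: [-0.3, 0.3, -2.6]
width: 0.0313
[ 0.45374091 -0.28199483  0.12493753] [-8.99716475e+01 -4.87755085e-03 -1.21098927e+02] [-7.68449568e-01  3.53649172e-02  1.90219166e+00  2.97388299e-05
  1.20353473e+00  1.34511474e+00]
in jig -0.08099915376391961 0.00035326844686169034
```

View pics/wrist11.png

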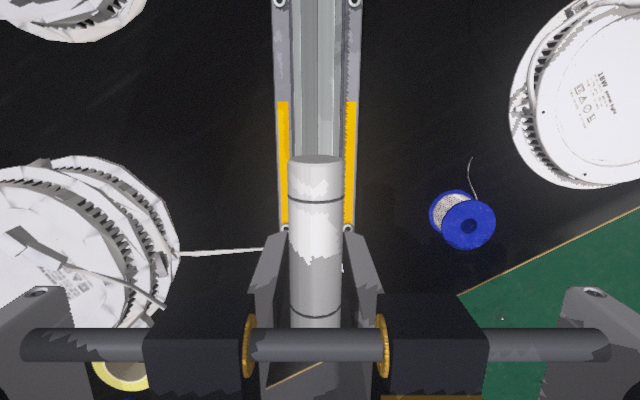

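```bash
python3 - <<'E'
from h import *; import pickle
from rect import rect
p,s=pickle.load(open('w11.pkl','rb')); q=np.load('jig2.npy'); out=[]
for z,ys in [(.012,(40,-40)),(.034,(14,-14)),(.020,(0,))]:
        im=rect(p,q,z); im=im[10:-10] if z==.012 else im[50:-50]; off=46 if z==.012 else 30
        for y in ys:
            r=int((off-y)*2.5)
            for a in (200,360,520): cv2.line(im,(a,r),(a+60,r),(255,0,255),1)
        for x in (-150,2,130): cv2.line(im,(int((x+160)*2.5),0),(int((x+160)*2.5),12),(255,0,255),1)
        out.append(im)
cv2.imwrite('pics/rect3.png',cv2.cvtColor(np.vstack(out),cv2.COLOR_RGB2BGR))
# bar axis from image: use gray mask
g=cv2.cvtColor(p['img'],cv2.COLOR_RGB2GRAY)
for r in (165,180,195,225,250): 
    row=g[r,270:365].astype(int); print(r,[270+i for i in range(1,95) if abs(row[i]-row[i-1])>25])
for d in (0,.03,.055): 
    t=s['tool_pos']; X=[t[0]+d*np.cos(q[2]),t[1]+d*np.sin(q[2]),t[2]+.0278]; print(d,proj(p,X))
E
```

```text
165 [277, 278, 287, 345, 346, 356, 357]
180 [277, 278, 287, 345, 354, 355, 356]
195 [278, 279, 287, 288, 289, 290, 345, 355, 356]
225 [279, 280, 283, 288, 344, 345, 351, 354, 355]
250 [283, 289, 294, 295, 342, 343, 348]
0 (np.float64(247.57740738161058), np.float64(317.15878993116627))
0.03 (np.float64(199.1732200679897), np.float64(317.1867071101481))
0.055 (np.float64(155.1604514103357), np.float64(317.21209153261856))
```

View pics/rect3.png

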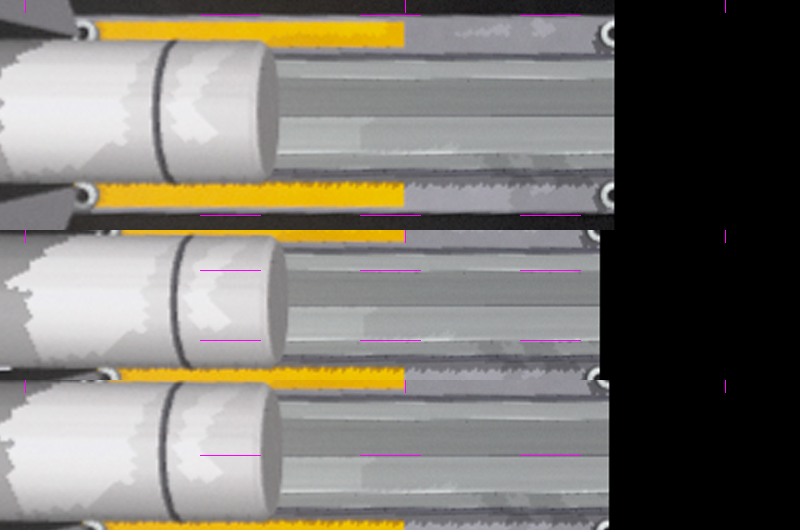

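```bash
python3 -m creep '[0,0,-0.02,0,0,0,-1, 0,0,-0.04,0,0,0,-1, 0,0,-0.06,0,0,0,-1, 0,0,-0.075,0,0,0,-1, 0,-0.0005,-0.085,0,0,0,-1, 0,-0.0005,-0.093,0,0,0,-1, 0,-0.0005,-0.098,0,0,0,-1, 0,-0.0005,-0.102,0,0,0,-1, 0,-0.0005,-0.105,0,0,0,-1, 0,-0.0005,-0.105,0,0,0,-1]'
```

```text
clock: 23.85
tool_pos: [0.4536, -0.2825, 0.0196]
tcp_rot: [-1.571, 0.0, -2.114]
contact_force: [0.3, 0.2, -3.4]
width: 0.0313
```

```bash
python3 - <<'E'
from h import *
p=cap('wrist','wrist12.png')
E
```

```text
(no output)
```

View pics/wrist12.png

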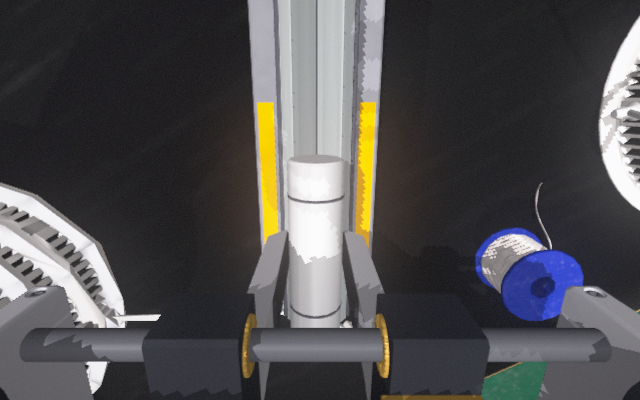

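Bar sits over the groove, centred (bar cols 288–346, groove about 292–343), and there's no contact yet. Lowering the last few millimetres.

```bash
python3 -m creep '[0,0,-0.001,0,0,0,-1, 0,0,-0.002,0,0,0,-1, 0,0,-0.003,0,0,0,-1, 0,0,-0.0035,0,0,0,-1, 0,0,-0.004,0,0,0,-1, 0,0,-0.004,0,0,0,-1, 0,0,-0.004,0,0,0,-1, 0,0,-0.004,0,0,0,-1, 0,0,-0.004,0,0,0,-1, 0,0,-0.004,0,0,0,-1]'
```

```text
clock: 24.9
tool_pos: [0.4536, -0.2825, 0.0157]
tcp_rot: [-1.571, -0.0, -2.114]
contact_force: [-0.1, 0.8, -3.3]
width: 0.0313
```

```bash
python3 -m creep '[0,0,-0.0005,0,0,0,-1, 0,0,-0.0005,0,0,0,-1, 0,0,-0.001,0,0,0,-1, 0,0,-0.001,0,0,0,-1, 0,0,-0.001,0,0,0,-1, 0,0,-0.001,0,0,0,-1, 0,0,-0.001,0,0,0,-1, 0,0,-0.001,0,0,0,-1, 0,0,-0.001,0,0,0,-1, 0,0,-0.001,0,0,0,-1]'
```

```text
clock: 25.9
tool_pos: [0.4537, -0.283, 0.015]
tcp_rot: [-1.57, -0.001, -2.114]
contact_force: [-3.3, -2.7, 4.1]
width: 0.0315
```

```bash
python3 -m creep '[0,0,0,0,0,0,-0.2, 0,0,0,0,0,0,0, 0,0,0,0,0,0,0.1, 0,0,0,0,0,0,0.1, 0,0,0,0,0,0,0.1, 0,0,0,0,0,0,0.1, 0,0,0,0,0,0,0.1, 0,0,0,0,0,0,0.1, 0,0,0,0,0,0,0.1, 0,0,0,0,0,0,0.1]'; python3 - <<'E'
from h import *
p=cap('wrist','wrist13.png'); s=ctrl.sense(); print(s['tool_pos'],s['contact_force'])
im=cv2.resize(p['img'][130:320,210:430],None,fx=3.1,fy=3.1,interpolation=cv2.INTER_CUBIC)
cv2.imwrite('pics/w13z.png',cv2.cvtColor(im,cv2.COLOR_RGB2BGR))
E
```

```text
clock: 26.9
tool_pos: [0.4536, -0.2825, 0.0147]
tcp_rot: [-1.571, -0.0, -2.114]
contact_force: [0.1, -0.4, -0.1]
width: 0.0517
[ 0.453611   -0.28249156  0.01464355] [-0.29399196 -0.00580552 -0.92799698]
```

View pics/w13z.png

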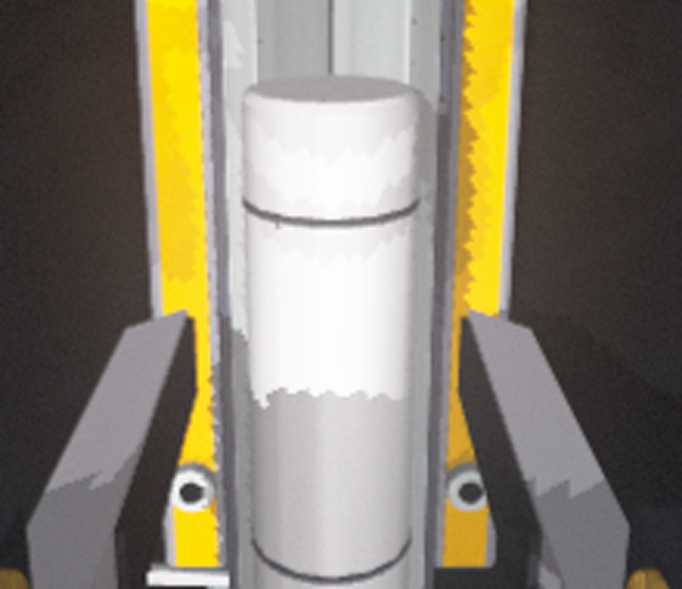

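The bar is seated: its axis lines up with the V's bottom line in the picture (about col 331 of the crop), and the tool is 0.4 mm off to one side. I'll correct that, regrip, and slide.

```bash
python3 -m creep '[-0.0002,-0.0003,0,0,0,0,0.1, -0.0002,-0.0003,0,0,0,0,-0.1, -0.0002,-0.0003,0,0,0,0,-0.2, -0.0002,-0.0003,0,0,0,0,-0.25, -0.0002,-0.0003,0,0,0,0,-0.3, -0.0002,-0.0003,0,0,0,0,-0.4, -0.0002,-0.0003,0,0,0,0,-1, -0.0002,-0.0003,0,0,0,0,-1, -0.0002,-0.0003,0,0,0,0,-1, -0.0002,-0.0003,0,0,0,0,-1]'
```

```text
clock: 27.95
tool_pos: [0.4533, -0.2831, 0.0147]
tcp_rot: [-1.571, -0.0, -2.114]
contact_force: [-0.8, -2.5, -0.3]
width: 0.0313
```

```bash
python3 -m creep '[0.002,-0.0012,0,0,0,0,-1, 0.006,-0.0036,0,0,0,0,-1, 0.012,-0.0072,0,0,0,0,-1, 0.018,-0.0109,0,0,0,0,-1, 0.024,-0.0145,0,0,0,0,-1, 0.030,-0.0181,0,0,0,0,-1, 0.036,-0.0217,0,0,0,0,-1, 0.042,-0.0253,0,0,0,0,-1, 0.048,-0.0290,0,0,0,0,-1, 0.054,-0.0326,0,0,0,0,-1]'
```

```text
clock: 28.95
tool_pos: [0.5064, -0.315, 0.0147]
tcp_rot: [-1.574, -0.0, -2.113]
contact_force: [-6.4, 0.2, 4.9]
width: 0.0312
```

```bash
python3 -m creep '[0.0058,-0.0039,0.0005,0,0,0,-1, 0.0118,-0.0076,0.0007,0,0,0,-1, 0.0178,-0.0112,0.0007,0,0,0,-1, 0.0238,-0.0148,0.0007,0,0,0,-1, 0.0298,-0.0184,0.0007,0,0,0,-1, 0.0358,-0.0221,0.0007,0,0,0,-1, 0.0408,-0.0251,0.0007,0,0,0,-1, 0.0435,-0.0267,0.0007,0,0,0,-1, 0.0435,-0.0267,0.0007,0,0,0,-1, 0.0435,-0.0267,0.0007,0,0,0,-1]'; python3 - <<'E'
from h import *
p=cap('wrist','wrist14.png'); s=ctrl.sense(); f=s['contact_force']; print(s['tool_pos'],f, f[0]*.8563-f[1]*.5165,f[0]*.5165+f[1]*.8563)
q=np.load('jig2.npy');c,ss=np.cos(q[2]),np.sin(q[2]);w=s['tool_pos'][:2]-q[:2];print('in jig',c*w[0]+ss*w[1],-ss*w[0]+c*w[1])
im=cv2.resize(p['img'][60:250,210:430],None,fx=3.1,fy=3.1,interpolation=cv2.INTER_CUBIC)
cv2.imwrite('pics/w14z.png',cv2.cvtColor(im,cv2.COLOR_RGB2BGR))
E
```

```text
clock: 29.95
tool_pos: [0.5508, -0.342, 0.0152]
tcp_rot: [-1.571, 0.0, -2.114]
contact_force: [0.1, 0.5, -3.4]
width: 0.0315
[ 0.5506835  -0.34188287  0.01522047] [-0.11832751  0.31229143 -2.68666111] -0.26262236986136434 0.20629899428358303
in jig 0.03294386983462467 -0.0008431068326074636
```

View pics/w14z.png

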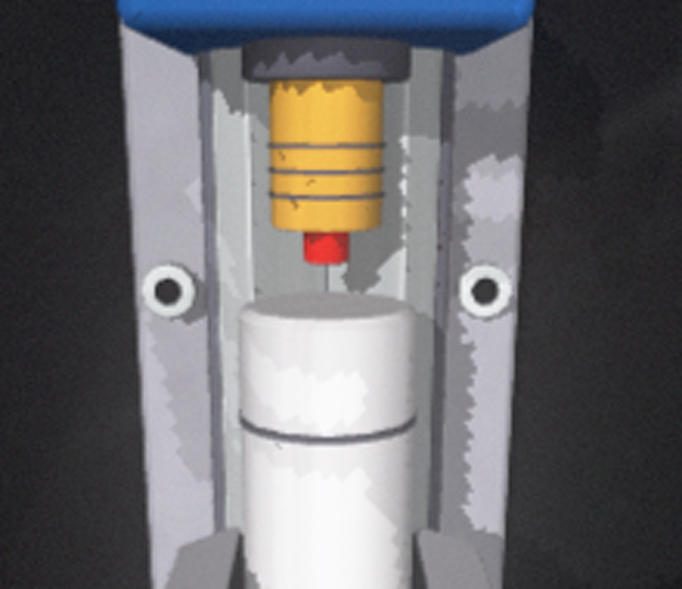

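The pin (crop rows 232–262) and brass face (row 228) are still clear ahead of the bar's end, by an estimated 12 mm to the brass. Sensed force along the groove is about 0. I'll advance slowly.

```bash
python3 -m creep '[0.0013,-0.0008,0,0,0,0,-1, 0.0026,-0.0016,0,0,0,0,-1, 0.0038,-0.0023,0,0,0,0,-1, 0.005,-0.003,0,0,0,0,-1, 0.006,-0.0036,0,0,0,0,-1, 0.007,-0.0042,0,0,0,0,-1, 0.0078,-0.0047,0,0,0,0,-1, 0.0086,-0.0052,0,0,0,0,-1, 0.0086,-0.0052,0,0,0,0,-1, 0.0086,-0.0052,0,0,0,0,-1]'; python3 - <<'E'
from h import *
p=cap('wrist','wrist15.png'); s=ctrl.sense(); f=s['contact_force']; print(s['tool_pos'],f, f[0]*.8563-f[1]*.5165,f[0]*.5165+f[1]*.8563)
im=cv2.resize(p['img'][60:250,210:430],None,fx=3.1,fy=3.1,interpolation=cv2.INTER_CUBIC)
cv2.imwrite('pics/w15z.png',cv2.cvtColor(im,cv2.COLOR_RGB2BGR))
E
```

```text
clock: 31.0
tool_pos: [0.5595, -0.3472, 0.0153]
tcp_rot: [-1.571, 0.0, -2.114]
contact_force: [0.7, -0.3, -3.8]
width: 0.0314
[ 0.55947832 -0.34724588  0.01533441] [-0.63014636 -0.50008774 -2.83793277] -0.28129900869906443 -0.7536957266228244
```

View pics/w15z.png

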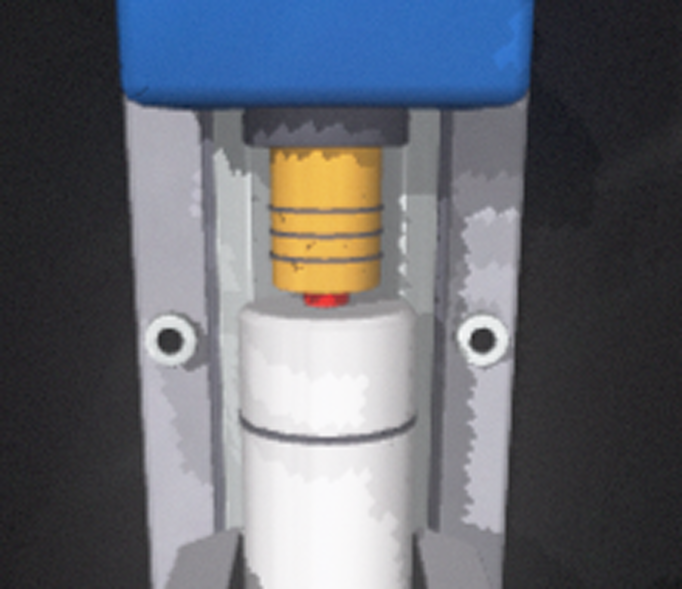

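```bash
python3 -m creep '[0.0004,-0.0003,0,0,0,0,-1, 0.0009,-0.0005,0,0,0,0,-1, 0.0013,-0.0008,0,0,0,0,-1, 0.0017,-0.001,0,0,0,0,-1, 0.0017,-0.001,0,0,0,0,-1, 0.0017,-0.001,0,0,0,0,-1, 0.0017,-0.001,0,0,0,0,-1, 0.0017,-0.001,0,0,0,0,-1, 0.0017,-0.001,0,0,0,0,-1, 0.0017,-0.001,0,0,0,0,-1]'
```

```text
clock: 32.05
tool_pos: [0.5612, -0.3483, 0.0153]
tcp_rot: [-1.571, 0.0, -2.114]
contact_force: [-0.0, 0.8, -3.1]
width: 0.0312
```

```bash
python3 -m creep '[0.0004,-0.0003,0,0,0,0,-1, 0.0009,-0.0005,0,0,0,0,-1, 0.0009,-0.0005,0,0,0,0,-1, 0.0009,-0.0005,0,0,0,0,-1, 0.0009,-0.0005,0,0,0,0,-1, 0.0009,-0.0005,0,0,0,0,-1, 0.0009,-0.0005,0,0,0,0,-1, 0.0009,-0.0005,0,0,0,0,-1, 0.0009,-0.0005,0,0,0,0,-1, 0.0009,-0.0005,0,0,0,0,-1]'
```

```text
clock: 33.05
tool_pos: [0.5621, -0.3488, 0.0154]
tcp_rot: [-1.571, 0.0, -2.114]
contact_force: [-0.1, -0.1, -2.8]
width: 0.0311
```

```bash
python3 -m creep '[0.0004,-0.0003,0,0,0,0,-1, 0.0009,-0.0005,0,0,0,0,-1, 0.0009,-0.0005,0,0,0,0,-1, 0.0009,-0.0005,0,0,0,0,-1, 0.0009,-0.0005,0,0,0,0,-1, 0.0009,-0.0005,0,0,0,0,-1, 0.0009,-0.0005,0,0,0,0,-1, 0.0009,-0.0005,0,0,0,0,-1, 0.0009,-0.0005,0,0,0,0,-1, 0.0009,-0.0005,0,0,0,0,-1]'
```

```text
clock: 34.05
tool_pos: [0.5623, -0.3489, 0.0151]
tcp_rot: [-1.573, 0.0, -2.114]
contact_force: [-5.5, 1.7, -1.1]
width: 0.031
```

```bash
python3 - <<'E'
from h import *
p=cap('wrist'); s=ctrl.sense(); f=s['contact_force']; print(s['tool_pos'],f, f[0]*.8563-f[1]*.5165,f[0]*.5165+f[1]*.8563)
im=cv2.resize(p['img'][60:250,210:430],None,fx=3.1,fy=3.1,interpolation=cv2.INTER_CUBIC)
cv2.imwrite('pics/w16z.png',cv2.cvtColor(im,cv2.COLOR_RGB2BGR))
E
```

```text
[ 0.56230588 -0.34886417  0.01505727] [-4.69667534  1.661247   -0.73345849] -4.879797169490629 -1.0033070096581032
```

View pics/w16z.png

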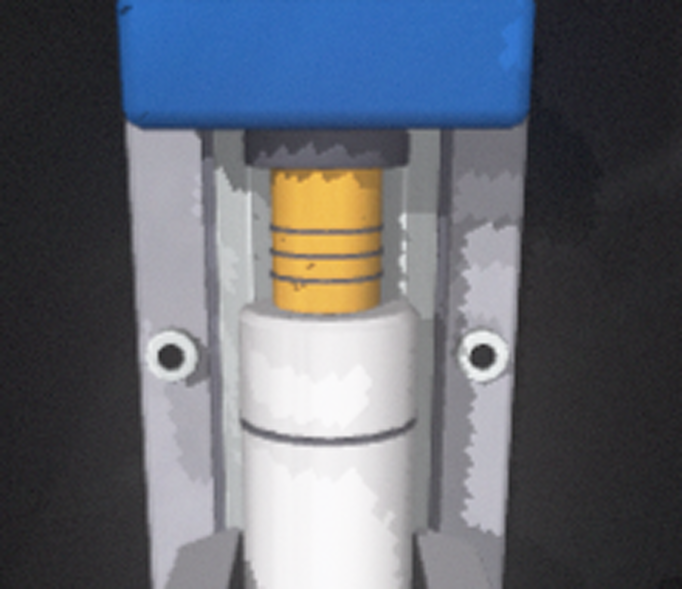

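The bar is now against the brass with no pin showing, at about 5 N. I'll add 0.8 mm of command to bring it near 10 N.

```bash
python3 -m creep '[0.0003,-0.0002,0,0,0,0,-1, 0.0005,-0.0003,0,0,0,0,-1, 0.0007,-0.0004,0,0,0,0,-1, 0.0007,-0.0004,0,0,0,0,-1, 0.0007,-0.0004,0,0,0,0,-1, 0.0007,-0.0004,0,0,0,0,-1, 0.0007,-0.0004,0,0,0,0,-1, 0.0007,-0.0004,0,0,0,0,-1, 0.0007,-0.0004,0,0,0,0,-1, 0.0007,-0.0004,0,0,0,0,-1]'; python3 - <<'E'
from h import *
s=ctrl.sense(); f=s['contact_force']; print(s['tool_pos'],f, f[0]*.8563-f[1]*.5165,f[0]*.5165+f[1]*.8563)
E
```

```text
clock: 35.1
tool_pos: [0.5623, -0.3488, 0.015]
tcp_rot: [-1.575, 0.0, -2.114]
contact_force: [-7.0, 2.7, 0.3]
width: 0.0313
[ 0.56230576 -0.34882225  0.01499933] [-7.00743725  2.66941283  0.30311965] -7.379220244659164 -1.333523135622615
```

```bash
python3 -m creep '[0.0003,-0.0002,0,0,0,0,-1, 0.0005,-0.0003,0,0,0,0,-1, 0.0007,-0.0004,0,0,0,0,-1, 0.0007,-0.0004,0,0,0,0,-1, 0.0007,-0.0004,0,0,0,0,-1, 0.0007,-0.0004,0,0,0,0,-1, 0.0007,-0.0004,0,0,0,0,-1, 0.0007,-0.0004,0,0,0,0,-1, 0.0007,-0.0004,0,0,0,0,-1, 0.0007,-0.0004,0,0,0,0,-1]'; python3 - <<'E'
from h import *
s=ctrl.sense(); f=s['contact_force']; print(s['tool_pos'],f, f[0]*.8563-f[1]*.5165,f[0]*.5165+f[1]*.8563)
E
```

```text
clock: 36.1
tool_pos: [0.5623, -0.3488, 0.015]
tcp_rot: [-1.577, 0.0, -2.114]
contact_force: [-9.1, 3.8, 3.6]
width: 0.0311
[ 0.56228335 -0.34881571  0.01497498] [-9.06934373  3.82948068  3.57410602] -9.74400580282751 -1.4051317308840332
```

Pressed at about 9.7 N for over half a second. I'll ease off most of the load while still pushing, then open.

```bash
python3 -m creep '[-0.0004,0.0002,0,0,0,0,-1, -0.0008,0.0005,0,0,0,0,-1, -0.001,0.0006,0,0,0,0,-1, -0.001,0.0006,0,0,0,0,-0.3, -0.001,0.0006,0,0,0,0,-0.2, -0.001,0.0006,0,0,0,0,-0.1, -0.001,0.0006,0,0,0,0,0.1, -0.001,0.0006,0,0,0,0,0.2, -0.001,0.0006,0,0,0,0,0.2, -0.001,0.0006,0,0,0,0,0.2]'; python3 - <<'E'
from h import *
p=cap('wrist'); s=ctrl.sense(); f=s['contact_force']; print(s['tool_pos'],f,s['width'])
im=cv2.resize(p['img'][60:300,190:450],None,fx=2.5,fy=2.5,interpolation=cv2.INTER_CUBIC)
cv2.imwrite('pics/w17z.png',cv2.cvtColor(im,cv2.COLOR_RGB2BGR))
E
```

```text
clock: 37.1
tool_pos: [0.5635, -0.3495, 0.0154]
tcp_rot: [-1.571, -0.0, -2.114]
contact_force: [-0.8, -0.4, 0.6]
width: 0.0564
[ 0.56345223 -0.34950228  0.01534651] [0.50215963 1.05260091 0.44996209] 0.05642929810046819
```

View pics/w17z.png

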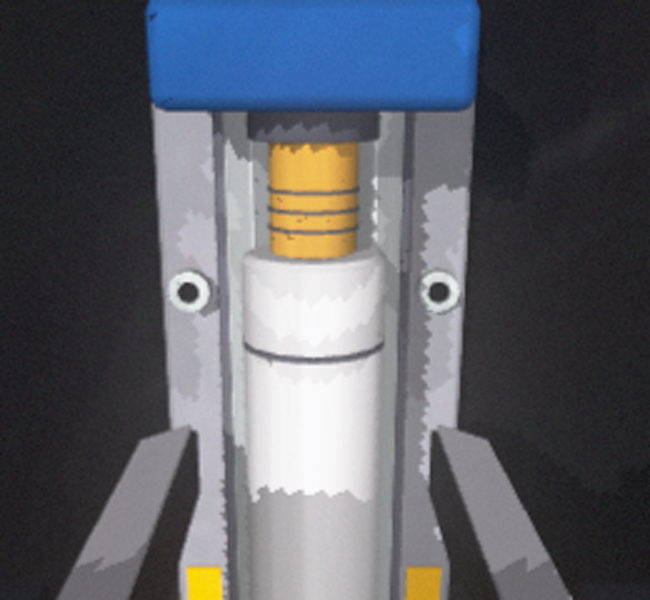

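Released, and the bar is still hard against the brass. Now I'll retreat straight up and check.

```bash
python3 -m creep '[0,0,0.005,0,0,0,0.2, 0,0,0.015,0,0,0,0.2, 0,0,0.03,0,0,0,0.2, 0,0,0.05,0,0,0,0.2, 0,0,0.07,0,0,0,0.2, 0,0,0.09,0,0,0,0.2, 0,0,0.11,0,0,0,0.2, 0,0,0.12,0,0,0,0.2, 0,0,0.12,0,0,0,0.2, 0,0,0.12,0,0,0,0.2]'; python3 - <<'E'
from h import *
import pickle
from rect import rect
p=cap('wrist'); 
im=cv2.resize(p['img'][20:300,180:460],None,fx=2.1,fy=2.1,interpolation=cv2.INTER_CUBIC)
cv2.imwrite('pics/w18z.png',cv2.cvtColor(im,cv2.COLOR_RGB2BGR))
q=np.load('jig2.npy')
cv2.imwrite('pics/r18.png',cv2.cvtColor(np.vstack([rect(p,q,.0426),rect(p,q,.0586)]),cv2.COLOR_RGB2BGR))
t=cap('top','top18.png')
for n,z in [('tape',.03),('solder',.04),('flux',.07)]:
    r=ctrl.spot_in(t,n)[:1]; print(n,[np.round(at(t,*a['location'],z),3) for a in r])
E
```

```text
clock: 38.15
tool_pos: [0.5632, -0.3493, 0.1352]
tcp_rot: [-1.571, 0.0, -2.114]
contact_force: [0.1, -0.6, -0.4]
width: 0.0567
tape [array([0.4  , 0.025, 0.03 ])]
solder [array([ 0.358, -0.394,  0.04 ])]
flux [array([0.654, 0.114, 0.07 ])]
```

View pics/w18z.png

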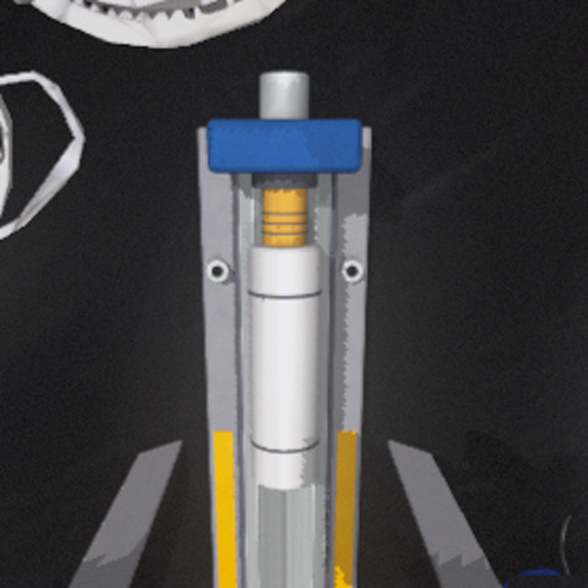

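View pics/r18.png

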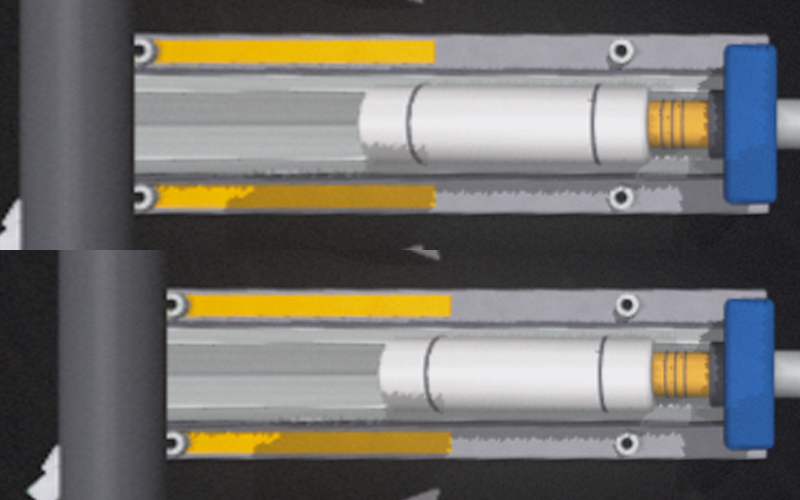

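The bar lies in line with the groove and flush on the brass. No red pin shows, and the bystanders read the same as before within the detector's scatter. Handing in.

```bash
python3 - <<'E'
from h import *
print(ctrl.close_job()); s=ctrl.sense(); print(s['clock'],s['contact_force'])
E
```

```text
the job is handed in; nothing more can be done
None
the job is handed in; nothing more can be done
```

I took the bar from its rest and laid it in the yellow half of the groove with its centre about 81 mm before the jig's middle. I let go there and gripped it again. I then slid it along until it bore on the brass, pressed, eased off and released. The job was handed in at about 38 s, and it reports no verdict.

- **Press:** the wrist force along the groove rose through about 5 and 7.4 N to 9.7 N, with the load held for at least half a second at the top. The arm's reading stood near zero just before contact. I could not measure the force between bar and stop directly.
- **Last pictures:** the bar lies in line with the groove, its end flush on the brass, and no red pin shows. The gripper was open and well clear above it, with the force reading near zero.
- **Bystanders:** tape, solder and flux are within 8 mm of their first readings. I put that down to detector scatter, since no unexpected contact was felt.
- **What disagreed:** the fingertips do not stand 8 mm ahead of the reported TCP. The pictures and a touch on top of the bar put them about 22 mm behind it, so the first grasp closed on nothing above the bar. The touch pressed the bar into its rest with about 18 N. I then gripped about 30 mm lower than the stated geometry would give.
- **Side forces:** while setting down and early in the slide I saw 3 to 4 N of sideways force and up to 5 N vertically. I removed it with sub-millimetre corrections.

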